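Refit the washed dough roller and jog the sheeter

TASK

The washed rollers of the small dough sheeter are drying upright in their stand. Pull out the smooth one (leave the grooved cutting roller standing in its tube), lower it gently into the two open bearings of the sheeter with its toothed end in the gear well beside the motor box, and let go. Then turn the black jog knob on the motor box clockwise to its stop and let it spring back; leave the other things on the worktop where they are.

Things in the scene. Friction and masses are not known exactly. Their poses are not given: they have to be found in the camera images.
- roller: Smooth roller. Origin mid-body; z runs along it to its plain end. White body 33 mm thick, 150 long. At +z a journal 12 mm thick, ending 93 mm from the origin. At -z a journal 12 mm thick, 16 long, then a 10-tooth pinion 37 mm wide, 12 thick, ending at 103 mm. Starts upright in a tube, pinion down, origin 111 mm above the worktop, leaning up to 4 degrees. Lying, its axis is 17 to 18 mm up.
- cutter: The grooved cutting roller, in the other tube: same length, ends, axes and origin, but its white body is a thin core (19 mm) with eight discs of 33 mm. To be left standing.
- stand: Fixed drying stand: aluminium foot plate 100 x 215 mm, two steel tubes 110 mm apart along its y axis. Origin at the middle of its underside. The tubes' floor is 8 mm and their rim 78 mm above the worktop; inner diameter 40 mm, outer 45 mm.
- sheeter: Fixed white and steel dough sheeter. Origin on the worktop under the upper roller's place; y is the roller axis, towards the motor box. Cheeks 8 mm thick at y = -83 and +83 mm, tops at 160 mm, each with a slot 14 mm wide (30 at the mouth), bottom at 119 mm. Gear well: y = 87 to 112 mm, 52 mm wide in x. Motor box: y = 112 to 224 mm, x = -60 to 60 mm, top at 125 mm.
- bearing_drive (a point): Where the middle of the roller's pinion-side journal belongs: bearing of the cheek beside the motor box, 125 mm above the worktop.
- bearing_free (a point): Where the middle of the roller's plain journal belongs: bearing of the cheek away from the motor box, 125 mm above the worktop.
- roller_pinion_journal (a point): On the smooth roller: axis point of the pinion-side journal, 83 mm from the roller's origin along -z.
- roller_plain_journal (a point): On the smooth roller: axis point of the plain journal, 83 mm from the roller's origin along +z.
- jog (a joint): Jog knob on top of the motor box, upright axis: 0 rad at rest, grows as it turns clockwise seen from above, stop at 1.05 rad; a spring turns it back.
- jog_grip (a point): Middle of the jog knob's grip bar, 21 mm above the motor box, 172 mm from the sheeter's origin along its y. The black bar is 12 mm wide, 42 mm long, its top 33 mm above the box; at rest it lies along the sheeter's y axis. The point turns with the knob.
- brush: Pastry brush lying on the worktop, 245 mm long; leave it.
- scraper: Bench scraper with wooden grip, 98 x 167 mm, lying; leave it.
- nozzle: Steel piping nozzle standing, 27 mm wide, 46 mm tall; leave it.
- coupler: Blue plastic coupler ring, 36 mm wide, 12 mm tall; leave it.
- shaker: Sugar shaker, 44 mm wide, 90 mm tall; leave it.
- seat (a point): Where the roller's origin belongs, 125 mm above the worktop, midway between the cheeks. Held by its upper end the roller cannot be laid in (the cheek is in the gripper's way): first lay it down on the worktop, then take it again from above across the middle. Below lies a fixed lower roller (top at 106 mm); feed slides slope from it, 80 mm up, to 58 mm, 100 mm to either side (x).
- roller_pinion_end (a point): On the smooth roller: middle of the pinion's end face, 103 mm from the roller's origin along -z; its lowest point while it stands in the tube.
Not all that is in view belongs to the job. What is shaped like the cutter but blue or turquoise is not meant. What is shaped like the roller but blue is not meant.

How it is judged:
By the outcome, as a careful person would: the job done as asked, in the order asked, and still so for the second after the job is handed in, with the robot touching nothing.
It also fails if it takes over 72 s, if anything falls off the work surface, if the arm or the gripper's body presses on something with over 40 N, if the wrist force passes 120 N, or if a joint passes its speed limit or range.

ROBOT

A 6-joint arm with a two-finger parallel gripper is mounted at the origin on the work surface; the furniture and walls round the work are solid. World frame = base frame: x ahead of the robot, y to its left, z up, the work surface at z = 0. Lengths are in m, angles in rad, forces in N, time in s.
With the tool pointing down it reaches from about 0.275 to 1 m from the base axis. Payload 8.4 kg.
Tool frame: the origin (TCP) lies on the centre line of the jaws, within the pads' length; the fingertips stand 17 mm ahead of it and the grasp point (between the pads) lies 2 mm behind it (bot.tcp_to_tips is the y of the fingertips in the tool frame, in m); y points along the fingers, z is the direction in which the jaws open and shut, and the axes are right-handed (so a half turn about y gives the same grasp; the last joint's range is limited). The gripper opens to 85 mm and grips with 20 to 120 N. Pads are 22 mm wide; open, the fingers measure 114 mm over their backs; the gripper's body (76 mm by 85 mm) begins 54 mm behind the grasp point. The pads swing forward as they close: fully open they stand 13 mm farther back than shut.
Start: joints at [1.251, 0.353, 1.633, -0, 1.155, -0.002], TCP at [0.195, 0.594, 0.248] pointing down, gripper open.
Joint ranges: [-2.63, 2.63], [-0.92, 2.1], [0.06, 2.66], [-1.3, 4.44], [0, 2.69], [-3.02, 3.02]. Speed limits (rad/s): [2.22, 2.22, 2.79, 3.14, 3.14, 3.14].

INTERFACE

Orientations are given as a unit quaternion [x, y, z, w].
In Python, from workcell import bot, hand, kinematics, get_obs, vision, hand_in gives the robot as it stands. The module is installed in compiled form; this text tells all that it offers. Calls block until the motion is done:
- bot.reach(position, orientation): joint-space move of the TCP to a pose.
- bot.servo_line(position, ori=None, velocity=0.15): straight line of the TCP; ori=None keeps the orientation; velocity is the mean speed in m/s.
- bot.goto_joints(angles): joint-space move.
- hand.move_gripper(opening, strength=None): finger opening in m; strength is the grip in N (None keeps the last); returns when the fingers have stopped.
- bot.dwell(seconds).
- kinematics.solve_ik(position, orientation): joint angles nearest the present ones, or None.
- get_obs(): the state.
- vision.read_camera(name): name is "scene" or "top" or "wrist"; returns a dict with "frame" (480x640x3 uint8, red, green, blue), "intrinsics" (3x3 intrinsics, pixels), "view" (4x4, takes a point from world to camera coordinates). Camera axes: x right, y down, z forward; pixel columns grow to the right and rows downward; lengths in m; the calibration is good to about 2 mm. A picture is of the moment at which its call begins. There is no depth.
A pose or a line that the arm cannot do raises bot.IKError and nothing moves.
- hand_in(): hands the job in, once; it reports no verdict.
The state is a dict: "time_s": time; "joint_pos": joint angles; "joint_vel": joint speeds; "joint_efforts": joint torques, N m; "position": TCP position; "orientation": TCP orientation; "wrist_force": force on the tool from outside, world axes, zero at the start; "ft_torque": the same for the moment, N m; "gripper_width": finger opening in m.
Only numpy, scipy, OpenCV 4.12 (cv2) and the standard library are available. Lean on these libraries where they do the work, as an engineer would, in place of code of your own. Each camera call takes 0.05 s, during which the arm holds its last target. There are 200 camera calls.

## Working session

There is one attempt and no reset: what is moved stays moved. The work goes in short steps, each a Python script; the robot and the scene stay as the last script left them, time stands still between calls to the robot, and variables do not carry over. Pictures are saved under pics/ and viewed, about 8 in all and at most 12, crops included, and the job is handed in when it is done.

```bash
mkdir -p pics
python3 - <<'E'
from workcell import *
import cv2,numpy as np
for n in ["scene","top"]:
    c=vision.read_camera(n); cv2.imwrite(f"pics/{n}0.png",c["frame"][:,:,::-1]); np.savez(f"{n}0.npz",**c)
    print(n,c["intrinsics"].tolist(),np.round(c["view"],4).tolist())
o=get_obs();print(o["time_s"],o["position"],o["orientation"],bot.tcp_to_tips,o["wrist_force"])
E
```

```text
scene [[474.63840584715376, 0.0, 321.17061966333506], [0.0, 474.63840584715376, 240.74848312481515], [0.0, 0.0, 1.0]] [[0.7649, -0.6439, -0.0174, -0.3633], [-0.3679, -0.4145, -0.8324, 0.3394], [0.5288, 0.6431, -0.5539, 1.1358], [0.0, 0.0, 0.0, 1.0]]
top [[562.9539495847213, 0.0, 323.79528932447505], [0.0, 562.9539495847213, 236.5255268251379], [0.0, 0.0, 1.0]] [[-0.0289, -0.9996, -0.0059, 0.0336], [-0.9904, 0.0294, -0.135, 0.544], [0.1351, 0.0019, -0.9908, 1.8175], [0.0, 0.0, 0.0, 1.0]]
0.1 [0.19517579 0.59333774 0.24765999] [ 0.69861976 -0.11196873  0.11183139 -0.69777301] 0.017 [-0.57234201 -0.52749631 -0.31632534]
```

View pics/scene0.png

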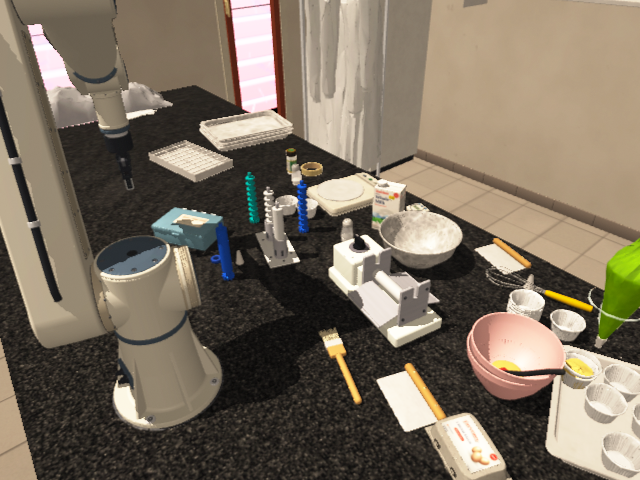

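View pics/top0.png

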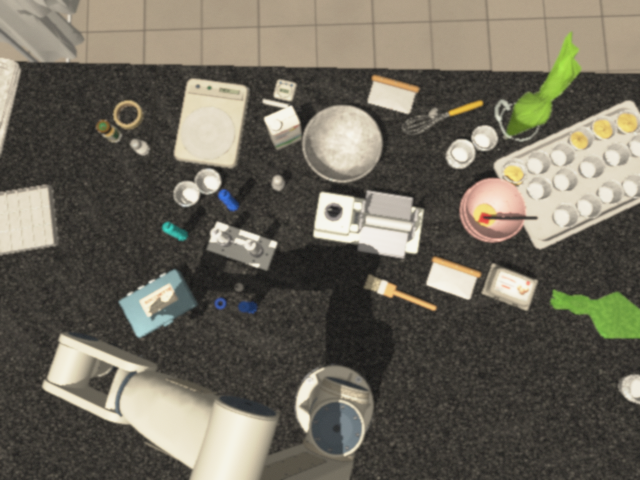

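Scene: the stand is at about (277,240). The grooved white roller is at (268,212) and the smooth white one at (279,225). The blue and turquoise ones at (251,195), (303,205) and (225,250) are decoys. The sheeter is at about (385,285), with its knob at (361,243). I'll enlarge both areas.

Run:
```python
import cv2,numpy as np
def grid(im,x0,y0,w,h,s):
    c=cv2.resize(im[y0:y0+h,x0:x0+w],None,fx=s,fy=s,interpolation=cv2.INTER_CUBIC)
    for i in range(0,w,10): cv2.putText(c,str(x0+i),(i*s,8),0,.28,(0,0,255),1); cv2.line(c,(i*s,9),(i*s,14),(0,0,255),1)
    for i in range(10,h,10): cv2.putText(c,str(y0+i),(0,i*s+3),0,.28,(0,0,255),1); cv2.line(c,(20,i*s),(25,i*s),(0,0,255),1)
    return c
s=cv2.imread("pics/scene0.png");t=cv2.imread("pics/top0.png")
a=grid(s,240,165,65,110,5); b=grid(s,325,225,117,117,4)
out=np.zeros((555,800,3),np.uint8);out[:550,:325]=a;out[:468,330:798]=b
cv2.imwrite("pics/c1.png",out)
a=grid(t,200,215,85,60,5);b=grid(t,305,180,125,85,6)
out=np.zeros((600,780,3),np.uint8);b2=cv2.resize(b,(625,425)) if 0 else grid(t,305,185,125,80,5)
out=np.zeros((600,760,3),np.uint8);
a=cv2.resize(a,None,fx=.66,fy=.66) if 0 else grid(t,200,218,85,60,3)
out[:180,:255]=a; out[190:590,:625]=b2
a=grid(t,200,218,84,38+0,5) if 0 else None
cv2.imwrite("pics/c2.png",out)
```

```text
(no output)
```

View pics/c1.png

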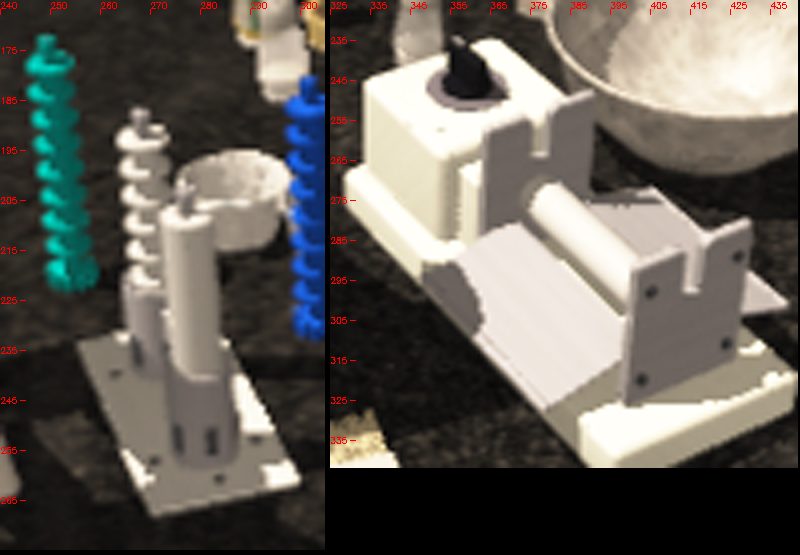

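View pics/c2.png

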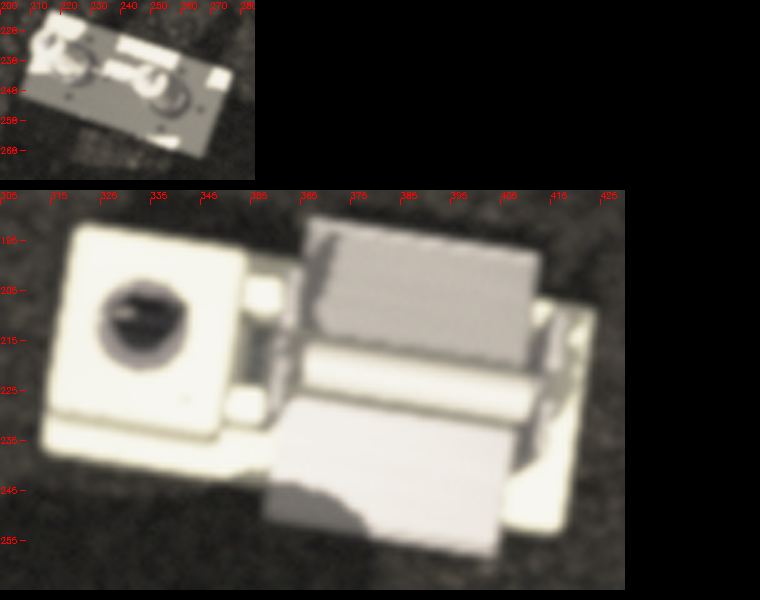

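```bash
cat > geo.py <<'E'
import numpy as np
from scipy.optimize import least_squares
C={n:np.load(f"{n}0.npz") for n in("scene","top")}
def proj(c,P):
    P=np.atleast_2d(P);q=P@c["view"][:3,:3].T+c["view"][:3,3];q=q@c["intrinsics"].T
    return q[:,:2]/q[:,2:]
def ray(c,uv):
    R,t=c["view"][:3,:3],c["view"][:3,3]
    return -R.T@t,R.T@np.linalg.solve(c["intrinsics"],[*uv,1])
def atz(c,uv,z): o,d=ray(c,uv); return o+d*(z-o[2])/d[2]
def tri(obs):
    A=[];b=[]
    for c,uv in obs:
        o,d=ray(c,uv);d/=np.linalg.norm(d);M=np.eye(3)-np.outer(d,d);A.append(M);b.append(M@o)
    return np.linalg.lstsq(np.vstack(A),np.hstack(b),rcond=None)[0]
def T2(p,L):
    L=np.atleast_2d(L);c,s=np.cos(p[2]),np.sin(p[2])
    return np.c_[p[0]+c*L[:,0]-s*L[:,1],p[1]+s*L[:,0]+c*L[:,1],L[:,2]]
E
cat > fit.py <<'E'
from geo import *
S,T=C["scene"],C["top"]
def fit(p0,obs):
    f=lambda p:np.concatenate([proj(c,T2(p,L(p) if callable(L) else L))[0]-uv for c,uv,L in obs])
    r=least_squares(f,p0,loss="soft_l1");return r.x,f(r.x).reshape(-1,2)
m=.001
# sheeter
w=lambda sx,y:(lambda p:[sx*p[3],y,.160])
obs=[(T,(320,192),[.06,.224,.125]),(T,(354.2,196.4),[.06,.112,.125]),
(S,(333.75,247),[-.06,.224,.125]),(S,(353.75,263),[-.06,.112,.125]),(S,(365,235),[.06,.224,.125]),
(S,(400.5,292),w(-1,-.087)),(S,(429.5,280.5),w(1,-.087)),(S,(415.5,298),[0,-.087,.119]),(S,(377.5,263.8),[0,.079,.119])]
p,r=fit([.55,-.05,-.12,.03],obs);print("sheeter",p.round(4));print(r.round(1).tolist())
np.save("sheeter.npy",p)
print("knob pred",proj(S,T2(p,[0,.172,.158])),proj(T,T2(p,[0,.172,.158])))
o2=[(T,(256,249.7),[0,-.055,.078]),(T,(225,238.7),[0,.055,.078]),(S,(280.7,240.2),[0,-.055,.078]),(S,(268.8,221.6),[0,.055,.078]),
(T,(216.7,221.3),[.05,.1075,.006]),(T,(277.3,241.3),[.05,-.1075,.006]),(T,(267.7,270.3),[-.05,-.1075,.006]),(T,(206.7,250.3),[-.05,.1075,.006]),
(S,(271,268),[-.05,-.1075,0]),(S,(299.5,261),[.05,-.1075,0.006]),(S,(255.5,234),[-.05,.1075,.006])]
q,r=fit([.5,.2,-.3],o2);print("stand",q.round(4));print(r.round(1).tolist());np.save("stand.npy",q)
tube=T2(q,[0,-.055,.008])[0];print("tube",tube,T2(q,[0,.055,.008])[0])
print("top",tri([(S,(277,201.6)),(T,(249.3,244))]),atz(S,(277,201.6),.2035),atz(S,(277.6,208.4),.186),atz(T,(249.3,244),.2035))
print("vertical top would be",proj(S,[[*tube[:2],.2035]]),proj(T,[[*tube[:2],.2035]]))
for n,uv in dict(blue1base=(227,278),nozzle=(239,264),blue2base=(303,232),tealbase=(254,221)).items(): print(n,atz(S,uv,0).round(3))
for n,uv in dict(coupler=(220,303),noz=(238,287),shaker=(278,183),brush0=(375,285),brush1=(435,307),boxTop=(180,320)).items(): print(n,atz(T,uv,.02).round(3))
from workcell import *
from scipy.spatial.transform import Rotation as R
def ori(az,pitch,roll=0): # y tool = approach dir; z = jaw dir horizontal
    y=np.array([np.cos(az)*np.cos(pitch),np.sin(az)*np.cos(pitch),-np.sin(pitch)]);z=np.array([-np.sin(az),np.cos(az),0]);x=np.cross(y,z)
    return R.from_matrix(np.c_[x,y,z])
g=np.array([*tube[:2],.112])
for az in np.radians(range(-180,180,30)):
  for pit in (0,20,40,60):
    for fl in (0,1):
      o=ori(az,np.radians(pit))*(R.from_euler('y',180*fl,degrees=True))
      s=kinematics.solve_ik(g,o.as_quat())
      if s is not None: print(int(np.degrees(az).round()),pit,fl,np.round(s,2))
E
python3 fit.py
```

```text
sheeter [ 0.5764 -0.1828 -0.1903  0.045 ]
[[-0.2, -0.7], [0.6, 0.5], [-1.8, -3.1], [-1.4, 0.4], [1.0, -2.4], [1.2, -0.2], [1.2, -0.4], [-0.6, 0.6], [-0.5, 0.9]]
knob pred [[359.06511362 237.12174211]] [[333.14558875 210.43058892]]
stand [ 0.5244  0.2907 -0.3472]
[[-0.8, -0.8], [-2.0, -0.4], [-0.8, -2.8], [2.0, -0.8], [0.5, 1.0], [0.4, 0.8], [0.2, 0.1], [0.5, 0.0], [-0.1, 1.7], [1.3, 0.3], [-0.8, -0.1]]
tube [0.50569654 0.23895667 0.008     ] [0.54312481 0.34239325 0.008     ]
top [0.50585611 0.2401354  0.2074923 ] [0.51014656 0.24607638 0.2035    ] [0.50406174 0.23651981 0.186     ] [0.50610866 0.24083603 0.2035    ]
vertical top would be [[277.17597449 202.9200172 ]] [[249.92909659 244.11818232]]
blue1base [0.314 0.262 0.   ]
nozzle [0.381 0.3   0.   ]
blue2base [0.654 0.313 0.   ]
tealbase [0.566 0.493 0.   ]
coupler [0.338 0.364 0.02 ]
noz [0.388 0.304 0.02 ]
shaker [0.734 0.167 0.02 ]
brush0 [ 0.381 -0.146  0.02 ]
brush1 [ 0.304 -0.339  0.02 ]
boxTop [0.286 0.495 0.02 ]
-180 0 0 [0.28 1.23 1.07 0.41 2.37 1.87]
-180 0 1 [ 0.28  1.23  1.07  0.41  2.37 -1.27]
-180 20 0 [0.28 1.05 1.
[... 3215 characters left out ...]
.07  1.05  1.61  1.04  1.83  1.98]
120 0 1 [-0.07  1.05  1.61  1.04  1.83 -1.16]
120 20 0 [-0.04  0.86  1.69  0.92  1.57  2.06]
120 20 1 [-0.04  0.86  1.69  0.92  1.57 -1.08]
120 40 0 [0.03 0.68 1.76 0.77 1.31 2.2 ]
120 40 1 [ 0.03  0.68  1.76  0.77  1.31 -0.94]
120 60 0 [0.16 0.53 1.83 0.57 1.06 2.43]
120 60 1 [ 0.16  0.53  1.83  0.57  1.06 -0.71]
150 0 0 [0.09 1.15 1.29 0.75 2.12 2.02]
150 0 1 [ 0.09  1.15  1.29  0.75  2.12 -1.12]
150 20 0 [0.11 0.97 1.39 0.62 1.87 2.02]
150 20 1 [ 0.11  0.97  1.39  0.62  1.87 -1.12]
150 40 0 [0.15 0.79 1.52 0.5  1.58 2.06]
150 40 1 [ 0.15  0.79  1.52  0.5   1.58 -1.09]
150 60 0 [0.24 0.61 1.66 0.37 1.28 2.15]
150 60 1 [ 0.24  0.61  1.66  0.37  1.28 -0.99]
```

```bash
cat > plan.py <<'E'
from geo import *
from workcell import *
from scipy.spatial.transform import Rotation as R
sh=np.load("sheeter.npy")[:3]; st=np.load("stand.npy")
tube=T2(st,[0,-.055,.008])[0]
def ori(az,pitch,fl=0):
    az,p=np.radians([az,pitch]);y=np.array([np.cos(az)*np.cos(p),np.sin(az)*np.cos(p),-np.sin(p)]);z=np.array([-np.sin(az),np.cos(az),0])
    return R.from_matrix(np.c_[np.cross(y,z),y,z])*R.from_euler('y',180*fl,degrees=True)
def final(pick,yaw,roller_dir=np.array([0,0,1.])):
    "tool rotation that lays the held roller horizontally, pinion to sheeter +y"
    M=pick.as_matrix(); rt=M.T@roller_dir; zt=np.array([0,0,1.]);rt-=zt*(rt@zt);rt/=np.linalg.norm(rt)
    ys=np.array([-np.sin(yaw),np.cos(yaw),0]);xs=np.array([np.cos(yaw),np.sin(yaw),0])
    for s in(1,-1):
        A=np.c_[rt,zt,np.cross(rt,zt)];B=np.c_[-ys,s*xs,np.cross(-ys,s*xs)]
        F=B@A.T
        if F[2,1]<0:return R.from_matrix(F)
def snap(n,name):
    import cv2
    c=vision.read_camera(n);cv2.imwrite(f"pics/{name}.png",c["frame"][:,:,::-1]);np.savez(f"{name}.npz",**c);return c
def rep(*a):
    o=get_obs();print(*a,"t%.1f"%o["time_s"],o["position"].round(4),"F",o["wrist_force"].round(1),"w%.4f"%o["gripper_width"])
E
python3 - <<'E'
from plan import *
seat=T2(sh,[0,0,.125])[0];print(seat)
g=np.array([*tube[:2],.115])
for az in(55,65,75,-90,-110,-130):
  for pit in(0,15):
    for fl in(0,1):
      P=ori(az,pit,fl);F=final(P,sh[2]);a=P.as_matrix()[:,1]
      l=[kinematics.solve_ik(x,o.as_quat()) for x,o in((g-.12*a+[0,0,.25],P),(g-.12*a,P),(g,P),(g+[0,0,.12],P),(seat+[0,0,.1],F),(seat,F))]
      print(az,pit,fl,[None if q is None else np.round(q,2).tolist() for q in l],F.as_matrix()[:,1].round(2))
E
```

```text
[ 0.57639052 -0.18276608  0.125     ]
55 0 0 [[-0.47, 0.26, 2.49, 1.7, 1.52, 1.96], [-0.47, 1.08, 2.4, 1.7, 1.62, 1.23], [-0.09, 1.04, 2.33, 2.08, 1.68, 1.37], [-0.09, 0.69, 2.42, 2.09, 1.56, 1.6], [-0.31, 0.34, 1.7, -0.0, 1.1, -0.12], [-0.31, 0.46, 1.78, -0.0, 0.9, -0.12]] [ 0.  0. -1.]
55 0 1 [[-0.47, 0.26, 2.49, 1.7, 1.52, -1.18], [-0.47, 1.08, 2.4, 1.7, 1.62, -1.91], [-0.09, 1.04, 2.33, 2.08, 1.68, -1.77], [-0.09, 0.69, 2.42, 2.09, 1.56, -1.54], None, None] [ 0.  0. -1.]
55 15 0 [[-0.42, -0.07, 2.39, 1.5, 1.25, 2.43], [-0.42, 0.73, 2.49, 1.78, 1.32, 1.5], [-0.06, 0.8, 2.39, 2.13, 1.33, 1.53], [-0.06, 0.43, 2.41, 2.03, 1.17, 1.84], [-0.44, 0.38, 1.68, 0.28, 1.17, -0.37], [-0.44, 0.5, 1.75, 0.3, 0.99, -0.44]] [ 0.05  0.25 -0.97]
55 15 1 [[-0.42, -0.07, 2.39, 1.5, 1.25, -0.72], [-0.42, 0.73, 2.49, 1.78, 1.32, -1.64], [-0.06, 0.8, 2.39, 2.13, 1.33, -1.61], [-0.06, 0.43, 2.41, 2.03, 1.17, -1.3], [-0.44, 0.38, 1.68, 0.28, 1.17, 2.77], [-0.44, 0.5, 1.75, 0.3, 0.99, 2.71]] [ 0.05  0.25 -0.97]
65 0 0 [[-0.48, 0.33, 2.34, 1.53, 1.59, 2.04], [-0.48, 1.01, 2.27, 1.52, 1.56, 1.44], [-0.16, 1.
[... 3928 characters left out ...]
4, 1.7, -0.0, 1.1, -0.12], [-0.31, 0.46, 1.78, -0.0, 0.9, -0.12]] [ 0.  0. -1.]
-130 0 1 [None, [0.63, 1.42, 0.6, -0.52, 2.64, -2.04], [0.6, 1.23, 1.07, -0.4, 2.38, -1.87], [0.6, 1.07, 1.12, -0.45, 2.47, -1.94], None, None] [ 0.  0. -1.]
-130 15 0 [None, [0.63, 1.24, 0.74, -0.37, 2.43, 1.22], [0.59, 1.1, 1.15, -0.33, 2.17, 1.31], [0.59, 0.95, 1.16, -0.36, 2.29, 1.25], [-0.44, 0.38, 1.68, 0.28, 1.17, -0.37], [-0.44, 0.5, 1.75, 0.3, 0.99, -0.44]] [ 0.05  0.25 -0.97]
-130 15 1 [None, [0.63, 1.24, 0.74, -0.37, 2.43, -1.92], [0.59, 1.1, 1.15, -0.33, 2.17, -1.83], [0.59, 0.95, 1.16, -0.36, 2.29, -1.89], [-0.44, 0.38, 1.68, 0.28, 1.17, 2.77], [-0.44, 0.5, 1.75, 0.3, 0.99, 2.71]] [ 0.05  0.25 -0.97]
```

```bash
python3 - <<'E'
from plan import *
P=ori(65,15);a=P.as_matrix()[:,1];g=np.array([*tube[:2],.115])
o=get_obs()["position"]
bot.servo_line([o[0],o[1],.45],velocity=.3);rep("up")
bot.reach(g-.11*a+[0,0,.25],P.as_quat());rep("above")
bot.servo_line(g-.11*a,velocity=.2);rep("pre")
snap("wrist","w1");snap("scene","s1")
E
python3 - <<'E'
import cv2,numpy as np
w=cv2.imread("pics/w1.png");s=cv2.imread("pics/s1.png")[60:400,180:480]
out=np.zeros((480,800,3),np.uint8);out[:360,:480]=cv2.resize(w,(480,360));out[:340,490:790]=s
cv2.imwrite("pics/v1.png",out)
E
```

```text
up t0.9 [0.195  0.5928 0.4481] F [ 0.6  1.7 -0.5] w0.0856
above t3.0 [0.4607 0.1431 0.3934] F [ 0.2 -0.3 -0.2] w0.0856
pre t4.4 [0.4609 0.1427 0.1441] F [-0.2 -0.1  0.8] w0.0852
```

View pics/v1.png

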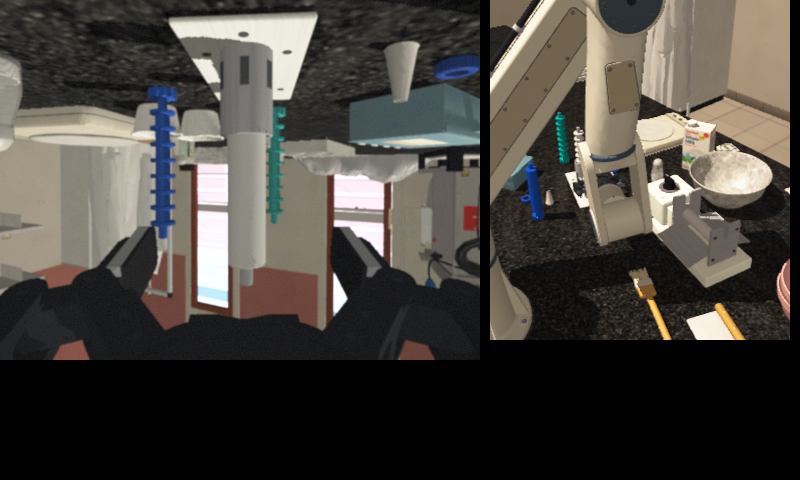

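Run:
```python
from plan import *
import cv2
w=cv2.imread("pics/w1.png")[40:400,270:400]
c=cv2.resize(w,None,fx=2.2,fy=1.65,interpolation=cv2.INTER_CUBIC)
c=cv2.resize(w,None,fx=5,fy=1.6,interpolation=cv2.INTER_CUBIC)
for i in range(0,130,10): cv2.putText(c,str(270+i),(i*5,8),0,.35,(0,0,255),1);cv2.line(c,(i*5,9),(i*5,560),(0,0,255),1)
for i in range(20,360,20): cv2.putText(c,str(40+i),(0,int(i*1.6)),0,.35,(0,0,255),1)
cv2.imwrite("pics/v2.png",c)
c=np.load("w1.npz");o,d=ray(c,(320,240));print(c["intrinsics"].tolist(),o,d)
g=np.array([*tube[:2],.115])
for z in (.206,.186,.115,.08): print(z,proj(c,[[*tube[:2],z]]))
```

```text
[[391.05437225463254, 0.0, 324.791805158735], [0.0, 391.05437225463254, 237.16266035708242], [0.0, 0.0, 1.0]] [0.40288369 0.01649478 0.10873883] [0.43284903 0.90114433 0.02798944]
0.206 [[325.81401373 383.04912246]]
0.186 [[325.81387797 351.58809595]]
0.115 [[325.81339231 239.04176033]]
0.08 [[325.81315074 183.06224814]]
```

View pics/v2.png

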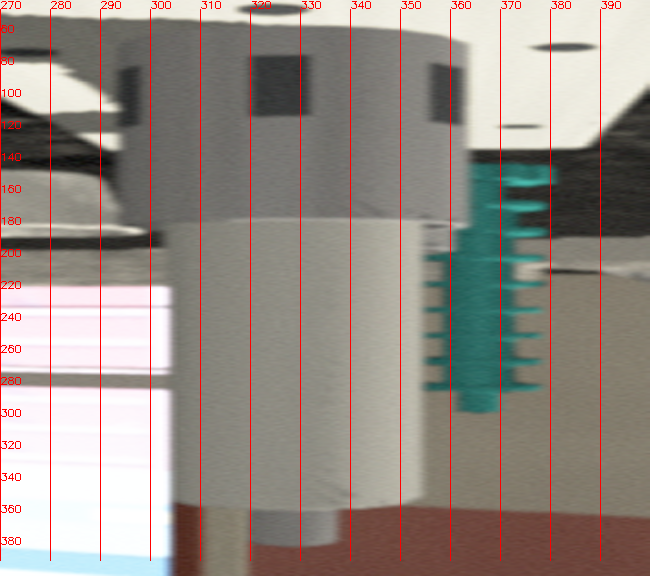

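```bash
python3 - <<'E'
from plan import *
c=np.load("w1.npz");cx=c["view"][0,:3]
P=ori(65,15);a=P.as_matrix()[:,1];ah=np.array([np.cos(np.radians(65)),np.sin(np.radians(65)),0])
g=np.array([*tube[:2],.115])+cx*.0017+ah*.003;g[2]=.115;print(cx,g);np.save("g.npy",g)
bot.servo_line(g,velocity=.08);rep("at")
hand.move_gripper(.02,45);rep("grip")
bot.dwell(.2);rep("grip")
bot.servo_line(g+[0,0,.03],velocity=.04);rep("30")
bot.servo_line(g+[0,0,.12],velocity=.08);rep("120")
snap("wrist","w3");snap("scene","s3");snap("top","t3")
E
python3 - <<'E'
import cv2,numpy as np
w=cv2.imread("pics/w3.png");s=cv2.imread("pics/s3.png")[100:340,180:480]
out=np.zeros((480,800,3),np.uint8);out[:300,:400]=cv2.resize(w,(400,300));out[:240*4//3,400:800]=cv2.resize(s,(400,320))
cv2.imwrite("pics/v3.png",out)
E
```

```text
[-9.06646047e-01  4.21892098e-01  5.84847113e-05] [0.5054231  0.24239281 0.115     ]
at t6.0 [0.5055 0.242  0.1151] F [-0.7 -0.8  1. ] w0.0857
grip t6.6 [0.5054 0.2424 0.1151] F [-0.9 -0.6  1.2] w0.0318
grip t6.8 [0.5054 0.2424 0.1151] F [-1.1 -1.   1.4] w0.0316
30 t7.7 [0.5054 0.2424 0.1449] F [ 0.2  0.2 -3. ] w0.0314
120 t9.0 [0.5053 0.2424 0.2345] F [-0.6  0.4 -3.3] w0.0317
```

View pics/v3.png

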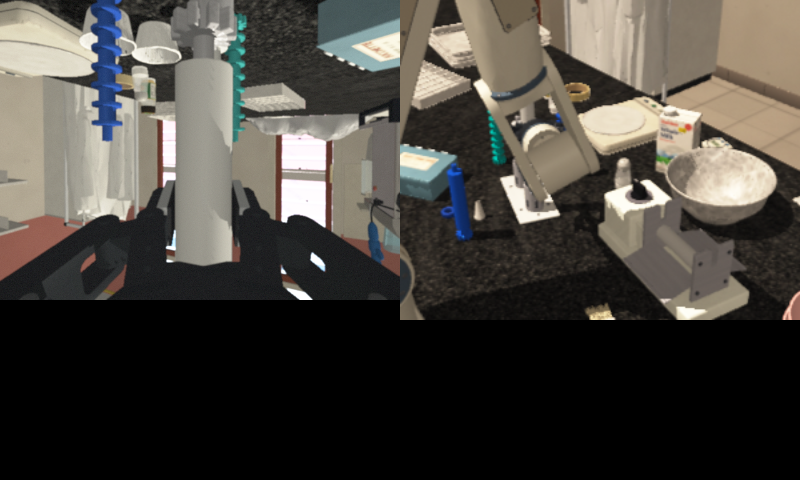

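Run:
```python
from plan import *
import cv2
im=cv2.imread("pics/w3.png");c=np.load("w3.npz")
G=np.abs(cv2.Sobel(im.astype(np.float32),cv2.CV_32F,1,0,ksize=3)).sum(2)
vs=np.arange(112,290);L=[];Rr=[]
for v in vs: L.append(265+G[v,265:295].argmax());Rr.append(355+G[v,355:388].argmax())
for nm,e in(("L",L),("R",Rr)):
    e=np.array(e,float);p=np.polyfit(vs,e,1)
    for _ in range(5):
        k=np.abs(e-np.polyval(p,vs))<np.maximum(1.2,np.median(np.abs(e-np.polyval(p,vs))));p=np.polyfit(vs[k],e[k],1)
    print(nm,p,k.sum(),np.polyval(p,[112,290]))
o=get_obs();t=o["position"]
for s in(-.107,-.095,-.079,0,.05): print(s,proj(c,[t+[0,0,s]]))
w=cv2.resize(im[0:130,250:400],None,fx=4,fy=4,interpolation=cv2.INTER_CUBIC)
for i in range(0,130,10): cv2.putText(w,str(i),(0,i*4+3),0,.35,(0,0,255),1);cv2.line(w,(25,i*4),(35,i*4),(0,0,255),1)
for i in range(0,150,10): cv2.putText(w,str(250+i),(i*4,8),0,.35,(0,0,255),1)
cv2.imwrite("pics/v4.png",w)
```

```text
L [1.14518813e-02 2.77815818e+02] 175 [279.098429   281.13686386]
R [-6.33638106e-03  3.72971634e+02] 153 [372.26195934 371.13408351]
-0.107 [[325.99675806  25.03306953]]
-0.095 [[326.05151535  59.46532168]]
-0.079 [[326.12422841 105.18844784]]
0 [[326.47835578 327.86933899]]
0.05 [[326.69836837 466.21673957]]
```

View pics/v4.png

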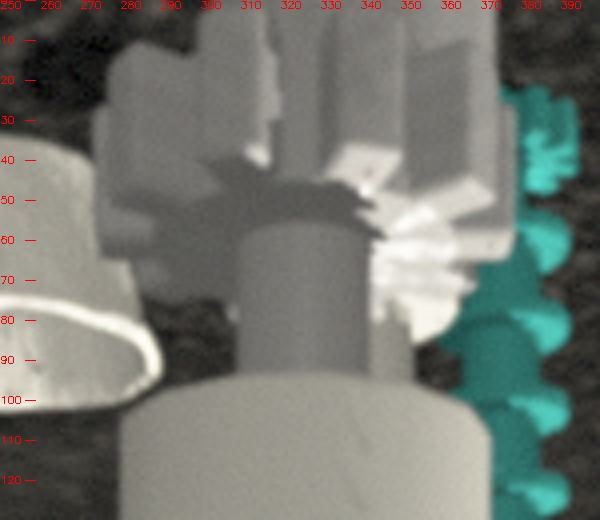

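```bash
cat >> plan.py <<'E'
PICK=ori(65,15);ah=np.array([np.cos(np.radians(65)),np.sin(np.radians(65)),0])
rd=np.array([0,0,1.])+.045*ah;rd/=np.linalg.norm(rd)
def tcp_for(origin,yaw,F):
    ys=np.array([-np.sin(yaw),np.cos(yaw),0])
    return np.asarray(origin)-ys*.004+[0,0,.004]
E
python3 - <<'E'
from plan import *
o=get_obs()["position"];F=final(PICK,sh[2],rd);print(F.as_matrix().round(2).tolist())
bot.servo_line([o[0]-.03,o[1]-.05,.36],velocity=.2);rep()
bot.reach(tcp_for(T2(sh,[0,0,.33])[0],sh[2],F),F.as_quat());rep("over")
c=snap("wrist","w5");snap("scene","s5")
for n in([0,.079,.16],[0,-.079,.16],[0,.172,.158],[-.06,.112,.125]): print(n,proj(c,T2(sh,n)))
E
python3 - <<'E'
import cv2,numpy as np
w=cv2.imread("pics/w5.png");s=cv2.imread("pics/s5.png")[100:400,280:460]
out=np.zeros((480,800,3),np.uint8);out[:,:480]=0;out[:390,:520]=cv2.resize(w,(520,390));out[:450,525:795]=cv2.resize(s,(270,450))
cv2.imwrite("pics/v5.png",out)
E
```

```text
[[-0.18, 0.04, 0.98], [-0.96, 0.21, -0.19], [-0.22, -0.98, 0.0]]
t9.9 [0.4751 0.1925 0.3593] F [-1.   0.1 -3.3] w0.0316
over t12.2 [ 0.5753 -0.1861  0.3334] F [-0.3  0.4 -3.2] w0.0314
[0, 0.079, 0.16] [[324.96422182 161.10749383]]
[0, -0.079, 0.16] [[324.90874283 356.91943926]]
[0, 0.172, 0.158] [[325.00380787  40.81546255]]
[-0.06, 0.112, 0.125] [[256.37385621 128.13251672]]
```

View pics/v5.png

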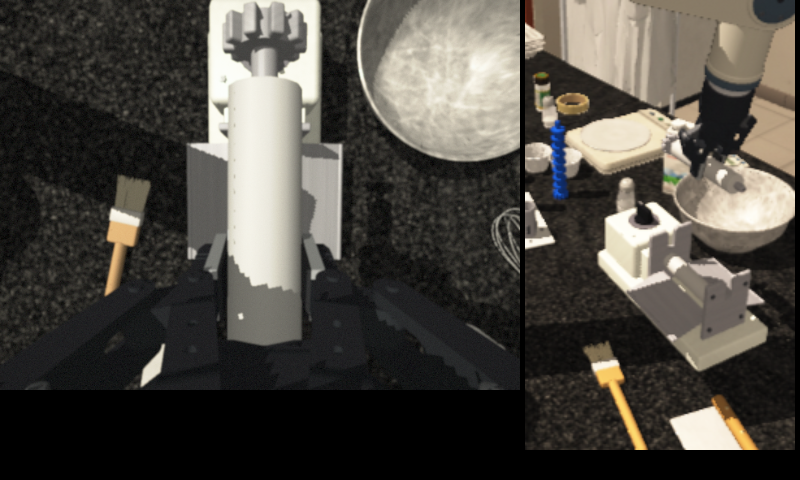

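Run:
```python
from plan import *
import cv2
c=np.load("w5.npz")
w=cv2.resize(cv2.imread("pics/w5.png")[90:210,230:420],None,fx=4,fy=4,interpolation=cv2.INTER_CUBIC)
for i in range(0,120,10): cv2.putText(w,str(90+i),(0,i*4+3),0,.35,(0,0,255),1);cv2.line(w,(25,i*4),(35,i*4),(0,0,255),1)
for i in range(0,190,10): cv2.putText(w,str(230+i),(i*4,8),0,.35,(0,0,255),1)
cv2.imwrite("pics/v6.png",w)
for n in([-.06,.112,.125],[-.04,.087,.16],[-.045,.079,.16],[.045,.087,.16],[.045,.079,.16],[-.026,.112,.125],[-.026,.087,.125],[.1,.079,.058],[-.1,.079,.058]): print(n,proj(c,T2(sh,n)).round(1))
```

```text
[-0.06, 0.112, 0.125] [[256.4 128.1]]
[-0.04, 0.087, 0.16] [[274.2 150.9]]
[-0.045, 0.079, 0.16] [[268.  161.1]]
[0.045, 0.087, 0.16] [[382.1 150.8]]
[0.045, 0.079, 0.16] [[382.  161.1]]
[-0.026, 0.112, 0.125] [[295.3 128.1]]
[-0.026, 0.087, 0.125] [[295.4 157.1]]
[0.1, 0.079, 0.058] [[420.5 173.7]]
[-0.1, 0.079, 0.058] [[230.  173.7]]
```

View pics/v6.png

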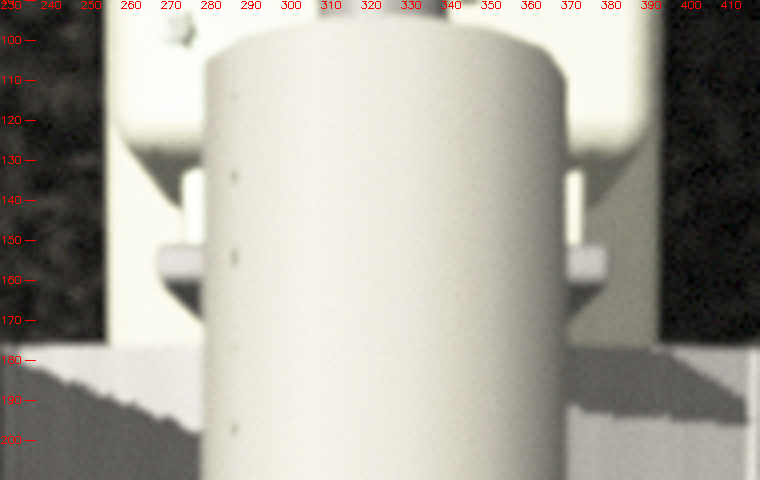

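Run:
```python
from plan import *
c=np.load("w5.npz");cx=c["view"][0,:3].copy();cx[2]=0;print(cx)
new=sh.copy();new[:2]-=cx[:2]*.0015;np.save("sh2.npy",new);sh=new
F=final(PICK,sh[2],rd);t=tcp_for(T2(sh,[0,0,0])[0],sh[2],F)
bot.servo_line(t+[0,0,.175],F.as_quat(),velocity=.12);rep(175)
bot.servo_line(t+[0,0,.15],velocity=.05);rep(150)
f0=get_obs()["wrist_force"]
z=.15
while z>.1215:
    z-=.0025;bot.servo_line(t+[0,0,z],velocity=.03)
    f=get_obs()["wrist_force"]-f0;print(round(z,4),f.round(1),get_obs()["position"].round(4)[2],get_obs()["ft_torque"].round(2))
    if np.linalg.norm(f)>9:break
rep("end");snap("scene","s7");snap("wrist","w7")
```

```text
[ 0.98200216 -0.18885252  0.        ]
175 t13.7 [ 0.5746 -0.1866  0.1798] F [ 0.2 -0.2 -3.7] w0.0317
150 t14.4 [ 0.5741 -0.1864  0.1538] F [ 1.7  0.5 -3.5] w0.0318
0.1475 [-0.7 -0.5 -0.7] 0.1515 [-0.36 -0.04 -0.1 ]
0.145 [-0.4 -0.8 -0.1] 0.1489 [-0.34 -0.09 -0.08]
0.1425 [-1.5 -0.8  0. ] 0.1463 [-0.33 -0.08 -0.09]
0.14 [-1.3 -0.5  0. ] 0.1438 [-0.36 -0.06 -0.1 ]
0.1375 [-1.4  0.3 -0.9] 0.1413 [-0.37 -0.05 -0.11]
0.135 [-0.8 -0.2 -0.2] 0.1388 [-0.37 -0.1  -0.07]
0.1325 [-0.3 -1.5 -0.1] 0.1363 [-0.33 -0.13 -0.1 ]
0.13 [-0.7 -0.2 -0. ] 0.1338 [-0.35 -0.11 -0.07]
0.1275 [-1.1 -1.  -0.8] 0.1313 [-0.3  -0.13 -0.08]
0.125 [-0.6 -1.2  0.9] 0.129 [-0.14 -0.04 -0.03]
0.1225 [-2.7 -1.2  5.8] 0.1267 [0.09 0.09 0.13]
0.12 [-6.3 -1.7 16.1] 0.1254 [0.35 0.54 0.05]
end t17.4 [ 0.5745 -0.1867  0.1254] F [-4.7 -1.2 12.5] w0.0316
```

```bash
python3 - <<'E'
from plan import *
o=get_obs()["position"]
bot.servo_line([o[0],o[1],.1275],velocity=.03);rep("relax")
hand.move_gripper(.045);rep("open");hand.move_gripper(.07);rep("open2")
bot.servo_line([o[0],o[1],.29],velocity=.12);rep("up")
snap("wrist","w8");snap("scene","s8")
E
python3 - <<'E'
import cv2,numpy as np
w=cv2.imread("pics/w8.png")[:,160:480];s=cv2.imread("pics/s8.png")[225:345,320:440]
out=np.zeros((490,800,3),np.uint8);out[:480,:320]=w;out[:470,325:795]=cv2.resize(s,(470,470),interpolation=cv2.INTER_CUBIC)
cv2.imwrite("pics/v8.png",out)
E
```

```text
relax t17.7 [ 0.5745 -0.1867  0.1273] F [ 0.8 -1.1 -1.7] w0.0315
open t18.0 [ 0.5744 -0.1866  0.1274] F [ 0.  -0.1 -0.2] w0.0450
open2 t18.4 [ 0.5745 -0.1867  0.1275] F [ 0.  1. -0.] w0.0702
up t19.9 [ 0.5741 -0.1866  0.2891] F [ 0.1 -0.2 -0.1] w0.0700
```

View pics/v8.png

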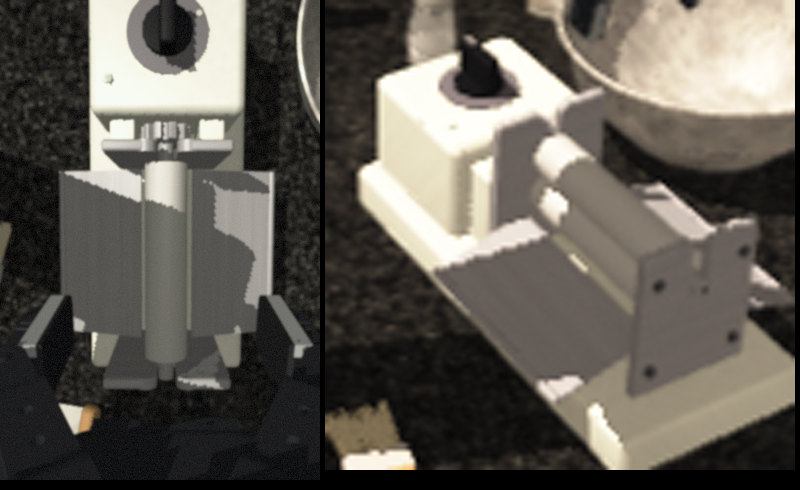

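The roller is seated: both journals are in their slots and the pinion is in the well next to the box. In the wrist view the body runs from (166,160) to (166,362) with the pinion at (166,133). Next is the knob, seen at (168,30).

```bash
python3 - <<'E'
from plan import *
sh=np.load("sh2.npy");c=np.load("w8.npz")
k=T2(sh,[0,.172,.153])[0];print("knob top/base px",proj(c,T2(sh,[0,.172,.158])),proj(c,T2(sh,[0,.172,.128])))
def down(yaw): # jaw z along sheeter x
    xs=np.array([np.cos(yaw),np.sin(yaw),0]);y=np.array([0,0,-1.]);return R.from_matrix(np.c_[np.cross(y,xs),y,xs])
q0=None
for fl in(0,1):
    for d in(0,-1.1):
        D=down(sh[2]+d)*R.from_euler('y',180*fl,degrees=True);print(fl,d,kinematics.solve_ik(k,D.as_quat()))
D=down(sh[2])
bot.servo_line(get_obs()["position"]+[0,0,.03],velocity=.15)
bot.reach(k+[0,0,.12],D.as_quat());hand.move_gripper(.05);rep("above")
snap("wrist","w9")
E
python3 - <<'E'
import cv2
w=cv2.imread("pics/w9.png");cv2.imwrite("pics/v9.png",w)
E
```

```text
knob top/base px [[324.35634329  10.49603568]] [[324.49925811  31.23985315]]
0 0 [-2.48313155e-02  4.29498721e-01  1.75314042e+00 -4.44089210e-16
  9.58953517e-01  1.65420678e-01]
0 -1.1 [-2.48313155e-02  4.29498721e-01  1.75314042e+00 -4.44089210e-16
  9.58953517e-01  1.26542068e+00]
1 0 [-2.48313155e-02  4.29498721e-01  1.75314042e+00 -4.44089210e-16
  9.58953517e-01 -2.97617198e+00]
1 -1.1 [-2.48313155e-02  4.29498721e-01  1.75314042e+00 -4.44089210e-16
  9.58953517e-01 -1.87617198e+00]
above t21.4 [ 0.6075 -0.0148  0.2732] F [ 0.7 -0.1 -0.8] w0.0498
```

View pics/v9.png

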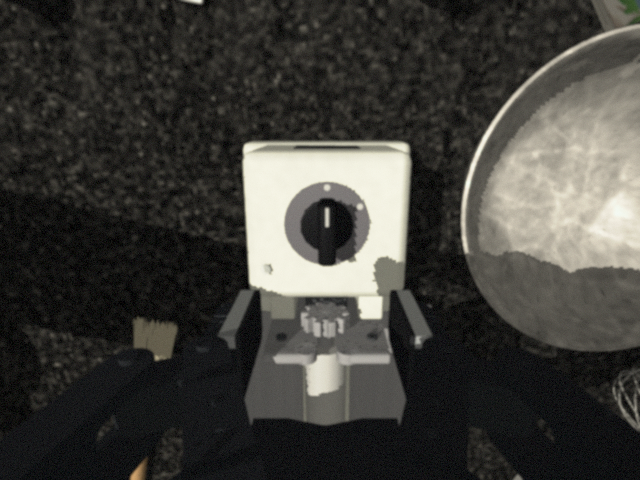

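Run:
```python
from plan import *
sh=np.load("sh2.npy");c=np.load("w9.npz");k=T2(sh,[0,.172,.153])[0]
m=atz(c,(327.3,224.5),.128);d=m-k;print("meas",m,"pred",k,"diff local x,y",d[:2]@[np.cos(sh[2]),np.sin(sh[2])],d[:2]@[-np.sin(sh[2]),np.cos(sh[2])])
if np.linalg.norm(d[:2])<.006: k[:2]+=d[:2]*.7
else: raise SystemExit
bot.servo_line(k+[0,0,.02],velocity=.1);bot.servo_line(k,velocity=.04);rep("at knob")
hand.move_gripper(.0,30);rep("closed");bot.dwell(.1)
q=np.array(get_obs()["joint_pos"]);q6=q[5];t0=get_obs()["ft_torque"].copy()
for a in (.2,.4,.6,.8,.95,1.0,1.03,1.06,1.09,1.12):
    q[5]=q6+a;bot.goto_joints(q);o=get_obs();t=o["ft_torque"]-t0
    print(a,t.round(2),o["wrist_force"].round(1),o["joint_pos"][5]-q6)
    if a>1 and abs(t[2])>.8: break
bot.dwell(.3);o=get_obs();print((o["ft_torque"]-t0).round(2));rep("stop");snap("scene","s10")
```

```text
meas [ 0.61025745 -0.01324237  0.128     ] pred [ 0.60744381 -0.01358627  0.153     ] diff local x,y 0.002697844681388833 0.0008697724094989778
at knob t23.3 [ 0.6094 -0.0134  0.1529] F [-0.4  0.2  0. ] w0.0497
closed t23.7 [ 0.6092 -0.0133  0.1533] F [-3.   0.9  4.6] w0.0112
0.2 [-0.05 -0.37  0.09] [-1.5  0.4  2.1] 0.19576797911192229
0.4 [-0.23 -0.45  0.08] [-1.  -0.5  2.4] 0.3931038691997015
0.6 [-0.33 -0.55  0.12] [-0.5 -2.   2. ] 0.59202723241181
0.8 [-0.54 -0.7   0.13] [ 0.8 -1.1  2. ] 0.7915883332685296
0.95 [-0.72 -0.85  0.15] [ 1.  -3.7  0.7] 0.9416610065799054
1.0 [-0.9  -0.86  0.18] [ 1.8 -3.7  0.6] 0.9944246878755694
1.03 [-0.95 -0.93  0.17] [ 1.6 -4.5  0.4] 1.0267230243057526
1.06 [-0.98 -0.93  0.13] [ 2.9 -4.4 -0. ] 1.0567036011657176
1.09 [-1.03 -0.91  0.51] [ 2.8 -5.2  0.4] 1.0863271600011304
1.12 [-0.93 -0.91  0.75] [ 2.3 -4.6  0.9] 1.1160057535165255
[-0.98 -0.89  0.75]
stop t26.8 [ 0.6094 -0.0136  0.1534] F [ 2.5 -5.2  1. ] w0.0114
```

The torque step after 1.06 rad shows the stop was reached. I'll release, lift, and compare the images numerically, because my picture views are used up.

Run:
```python
from plan import *
import cv2
hand.move_gripper(.08);rep("open");bot.dwell(.5)
p=get_obs()["position"]
bot.servo_line([p[0],p[1],.2732],velocity=.1);rep("up")
sh=np.load("sh2.npy");k=T2(sh,[0,.172,.153])[0]
xs=np.array([np.cos(sh[2]),np.sin(sh[2]),0]);y=np.array([0,0,-1.]);D=R.from_matrix(np.c_[np.cross(y,xs),y,xs])
bot.reach(k+[0,0,.12],D.as_quat());hand.move_gripper(.05)
b=snap("wrist","w11")["frame"].astype(int);a=np.load("w9.npz")["frame"].astype(int)
d=np.abs(a-b).mean(2)
for n,s in dict(knob=np.s_[180:265,285:370],gear=np.s_[300:340,290:360],roller=np.s_[355:395,295:350]).items(): print(n,d[s].mean().round(2),(d[s]>40).mean().round(3))
g=b.mean(2)[185:260,290:365];M=(g<50).astype(np.uint8)
pts=np.argwhere(M)[:,::-1].astype(np.float32);print("dark px",len(pts))
bright=np.argwhere((b.min(2)[195:240,315:345]>170)&True);print("mark now",bright.mean(0)+[195,315],len(bright));br=np.argwhere(a.min(2)[195:240,315:345]>170);print("mark before",br.mean(0)+[195,315],len(br))
bot.servo_line(k+[0,0,.30],velocity=.2)
bot.reach([.35,.25,.5],get_obs()["orientation"]);rep("away")
s=snap("scene","s11")["frame"].astype(int);t=snap("top","t11")["frame"].astype(int)
s8=np.load("s8.npz")["frame"].astype(int);s0=C["scene"]["frame"].astype(int);t0=C["top"]["frame"].astype(int)
for n,x,yv,z in(("brush",.34,-.24,.01),("scraper",.36,-.36,.01),("nozzle",.388,.304,.02),("coupler",.338,.364,.006),("shaker",.734,.167,.045),("cutter",.5431,.3424,.15)):
    for nm,A,B,c in(("s",s0,s,C["scene"]),("t",t0,t,C["top"])):
        u,v=proj(c,[[x,yv,z]])[0].astype(int);w=14
        P=A[v-w:v+w,u-w:u+w].mean(2).astype(np.uint8);Q=B[v-w-6:v+w+6,u-w-6:u+w+6].mean(2).astype(np.uint8)
        r=cv2.minMaxLoc(cv2.matchTemplate(Q,P,cv2.TM_CCOEFF_NORMED));print(n,nm,(u,v),round(r[1],2),np.array(r[3])-6)
```

```text
open t27.6 [ 0.6091 -0.0132  0.1533] F [-0.8 -0.8 -0.5] w0.0800
up t29.4 [ 0.6088 -0.0133  0.2724] F [-0.   0.1  0.5] w0.0805
knob 9.77 0.065
gear 8.06 0.016
roller 6.58 0.033
dark px 2102
mark now [219.         327.34210526] 38
mark before [217.  326.5] 34
away t33.3 [0.3506 0.2497 0.4997] F [ 0.4 -0.6  0. ] w0.0506
brush s (np.int64(342), np.int64(366)) 0.9 [3 6]
brush t (np.int64(403), np.int64(296)) 0.9 [1 0]
scraper s (np.int64(383), np.int64(392)) 1.0 [0 0]
scraper t (np.int64(439), np.int64(289)) 1.0 [0 0]
nozzle s (np.int64(239), np.int64(257)) 0.88 [-1  0]
nozzle t (np.int64(238), np.int64(287)) 0.24 [-6 -6]
coupler s (np.int64(216), np.int64(258)) 0.96 [0 0]
coupler t (np.int64(220), np.int64(302)) -0.19 [-2  6]
shaker s (np.int64(347), np.int64(229)) 0.93 [0 0]
shaker t (np.int64(277), np.int64(181)) 1.0 [0 0]
cutter s (np.int64(269), np.int64(202)) 0.84 [0 0]
cutter t (np.int64(218), np.int64(235)) 0.88 [0 0]
```

Run:
```python
from plan import *
for n,sl in(("scene",np.s_[330:405,318:365]),("top",np.s_[275:312,365:440])):
    for f in(f"{n}0.npz",f"{n[0]}11.npz"):
        a=np.load(f)["frame"].astype(int)[sl];m=(a[...,0]-a[...,2]>60);print(n,f,np.argwhere(m).mean(0).round(1),m.sum())
q=get_obs();rep();hand_in()
```

```text
scene scene0.npz [35.4 24.6] 671
scene s11.npz [30.9 22.5] 680
top top0.npz [21.6 41.2] 388
top t11.npz [17.8 29.4] 167
t33.4 [0.3508 0.2496 0.4996] F [ 0.9 -1.4 -0.3] w0.0503
the job is handed in; nothing more can be done
```

Run:
```python
import numpy as np
for f in("scene0","s1","s3","s5","s8","s11"):
    a=np.load(f+".npz")["frame"].astype(int)[325:410,310:370];m=(a[...,0]-a[...,2]>60)
    p=np.argwhere(m);print(f,len(p),p.min(0)+[325,310],p.max(0)+[325,310],p.mean(0).round(1))
```

```text
scene0 671 [333 323] [403 361] [40.4 32.6]
s1 585 [338 324] [403 361] [44.4 34.1]
s3 680 [333 322] [403 361] [39.9 32.4]
s5 587 [344 327] [403 361] [44.5 34.4]
s8 587 [344 327] [403 361] [44.5 34.4]
s11 690 [328 319] [403 361] [35.4 30.3]
```

The smooth roller is in the sheeter's two bearings, the jog knob has been turned to its stop and released, and the job is handed in at 33.4 s of the 72 s allowed.

**What I did**
- **Roller:** I gripped it across the middle with the tool nearly horizontal and pulled it out of its tube. I turned it level in the air, so it did not need laying on the worktop first. It went into the bearings with the pinion in the gear well, and contact came at the expected height. The push was about 16 N at most, and I eased it off before opening the fingers.
- **Knob:** I turned it clockwise in steps. Torque rose sharply just after 1.06 rad, which is the stop. I turned on to 1.12 rad, then opened the fingers to let it spring back.

**Last checks**
- **Seating:** The wrist and scene pictures after release showed both journals in their slots and the pinion in the well. Comparing images from before and after the knob turn showed no sign that the roller moved.
- **Knob back at rest:** The pointer mark is within 2 pixels of where it was, checked by numbers only because my 12 picture views were used up.
- **Other items:** Scraper, shaker and cutter matched the first images in both camera views. Nozzle and coupler matched only in the scene view, because the top-view check failed (correlations 0.24 and -0.19). I took that to be the arm or its shadow in the way, but did not confirm it.
- **Brush:** One automatic check disagreed, with its colour centre moving 4 to 5 pixels. I handed in within the same script, before looking into it. Comparing saved images afterwards, the handle end stayed on the same pixel throughout. Only the detected bristle end varied, probably from the arm's shadow, so I believe the brush did not move.

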